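Nest the rinsing dipper in the drip cup, handle through the slot

ROBOT

A 6-joint arm with a two-finger parallel gripper is mounted at the origin on the work surface. World frame = base frame: x ahead of the robot, y to its left, z up, the work surface at z = 0. Lengths are in m, angles in rad, forces in N, time in s.
With the tool pointing down it reaches from about 0.35 to 0.775 m from the base axis. Payload 7.3 kg.
Tool frame: the origin (TCP) lies on the mounting face of the last link; the fingertips stand 178 mm ahead of it and the grasp point (between the pads) lies 159 mm ahead of it (robot.tcp_to_tips is the distance from the TCP to the fingertips, in m); z points along the fingers, y is the direction in which the jaws open and shut (so a half turn about z gives the same grasp; the last joint's range is limited). The gripper opens to 92 mm and grips with 3 to 60 N. Pads are 19 mm wide; open, the fingers measure 130 mm over their backs; the gripper's body (75 mm by 190 mm) begins 47 mm behind the grasp point.
Start: joints at [1.044, 0.342, 1.524, -0, 1.275, -0.146], TCP at [0.195, 0.487, 0.405] pointing down, gripper open.
Joint ranges: [-2.53, 2.53], [-0.77, 2.02], [0.04, 2.7], [-1, 4.14], [0.28, 2.66], [-3.11, 3.11]. Speed limits (rad/s): [2.57, 2.57, 3.14, 3.14, 3.14, 3.14].

INTERFACE

Orientations are given as [roll, pitch, yaw] about the fixed x, y, z axes, in that order (R = Rz(yaw) Ry(pitch) Rx(roll)).
In Python, from cell import robot, viewer gives the robot as it stands.
- The arm moves only by the shell command python3 -m creep 'ROWS' [OPENING] [FORCE]. ROWS is JSON, a list that holds one entry, the list of rows, each a list of 6 numbers: the shift along the world's x, y, z in mm, then the turn, a rotation vector about the world's x, y, z in degrees. A call has 1 to 5 rows; each row shifts and turns the pose as measured when the row begins; what a row does not reach is not made up. A row lasts 1/12 s, in which the tool goes at most 41.7 mm and 7.16 degrees, less where a joint would pass 70% of its speed; a pose out of reach is approached as far as the arm can. A call with a gripper value outside its range is refused whole. OPENING is the closure, from -1 (fully open) to 1 (shut), set as the call begins (- or left out, the last holds). The fingers move at their own pace and stop on an object; FORCE is the grip in N (left out, the last holds). Time passes only in rows, so rows that do not move let the fingers close. It gives the time, the measured TCP pose, the force and the opening at its end, in the units of the state.
- robot.observe(): the state, without advancing time (a new reading comes with each control period).
- viewer.read_camera(name): name is "scene" or "top"; returns the picture (384x512x3 uint8, blue, green, red); there is no depth.
- viewer.camera_model(name): a dict with "fx", "fy", "cx", "cy" (pixels), "k1" (the pictures are not rectified: a ray, as slopes to the right and down, at radius r is drawn at 1 + k1 r^2 times it, then the intrinsics apply), "pose" (4x4, takes a point from camera to world coordinates). Camera axes: x right, y up, looking along -z (the intrinsics and any distortion apply to the point x, -y, -z); pixel columns grow to the right and rows downward; lengths in m; the calibration is good to about 2 mm. A picture is of the moment at which its call begins. camera_model takes no time and is no camera call.
- robot.hand_in(): hands the job in, once; it reports no verdict.
The state is a dict: "time": time; "qpos": joint angles; "qvel": joint speeds; "joint_efforts": joint torques, N m; "tool_pos": TCP position; "tool_rot": TCP orientation; "contact_force": force on the tool from outside, world axes, zero at the start; "torque": the same for the moment, N m; "opening": finger opening in m.
Only numpy, scipy, OpenCV 4.12 (cv2) and the standard library are available. Lean on these libraries where they do the work, as an engineer would, in place of code of your own. Each camera call takes 0.05 s, during which the arm holds its last target. There are 200 camera calls.

TASK

Put the rinsing dipper away: pick up the tall aluminium dipper with the red handle and nest it upright in the steel drip cup on the blue holder, turned so that its handle drops through the slot in the cup's rim, clear of the cup's own handle, and it sits fully home on the cup's floor. Do not tip the dipper over or shove the other things on the bench about.

Things in the scene. Friction and masses are not known exactly. Their poses are not given: they have to be found in the camera images.
- dipper_center (a point): Loose rinsing dipper: open straight round aluminium cup, 58 mm outside diameter, 96 mm tall, wall 2.5 mm, about 0.16 kg, standing upright. Point: on its axis, half-way up (48 mm above its underside). z up out of the mouth, +x towards its handle. The outside narrows to 53 mm over the bottom 8 mm. Its plain upper half can be gripped across the diameter.
- dipper_handle (a point): Middle of the dipper's one level handle, 67 mm from the axis along the dipper's +x, 35 mm above its underside. Flat bar 12 mm wide, 6 mm thick, from the wall to 106 mm from the axis; its underside is 32 mm above the dipper's underside. A red sleeve 13 by 8 mm covers it from 62 mm outwards.
- seat (a point): Centre of the drip cup's inner floor, 16 mm above the bench. Axes are those of the blue holder plate under it (100 by 100 by 12 mm, bolted down): z up, +x towards the yellow mark. The steel cup is fixed upright on this axis: inner diameter 62 mm, wall 3 mm. Home, the dipper stands on this floor, its centre 48 mm above this point, its upper 50 mm above the rim.
- cup_rim (a point): Centre of the drip cup's mouth, 46 mm above its inner floor, axes of the holder. The rim has one slot, open at the top, 19 mm wide, 16 mm deep, blue strips at its edges. It lies within 0.8 rad either side of the holder's +x, seen from the axis; where exactly is NOT told: look or feel for it. A dipper whose handle lies on the rim beside the slot stays 14 mm too high and can be turned.
- cup_axis (a point): Point on the cup's axis 17 mm above its inner floor, axes of the holder: the height of the cup's own level handle with a black sleeve, which reaches out to 92 mm from the axis, 150 degrees anticlockwise (from above) of the slot; its top is 21 mm above the inner floor, below the slot's bottom (30 mm).
- lube: Blue lubricant bottle with a yellow cap, 44 mm diameter, 130 mm tall; origin at the centre of its underside. Leave alone.
- bolt_jar: Glass jar with a red lid, 60 mm diameter, 70 mm tall; origin at the centre of its underside. Leave alone.
- wrench: Steel wrench lying on the bench, roughly along y; origin under its middle. Leave alone.
- tape: Roll of yellow tape lying flat, 90 mm diameter, 24 mm tall; origin at the centre of its underside. Leave alone.
- driver: Blue-handled screwdriver lying on the bench; origin under its middle. Leave alone.
- bearing: Dark steel bearing ring lying flat, 44 mm diameter, 12 mm tall; origin at the centre of its underside. Leave alone.
- scoop: Orange plastic square parts scoop, tray 75 by 60 by 35 mm with a handle to 105 mm from its origin along its own -x; origin under the tray's centre. Leave alone.
Not all that is in view belongs to the job. Leave any orange look-alike of the part that bears dipper_center alone.

How it is judged:
By the outcome, as a careful person would: the job done as asked, in the order asked, and still so for the second after the job is handed in, with the robot touching nothing.
It also fails if it takes over 51 s, if anything falls off the work surface, if the arm or the gripper's body presses on something with over 40 N, if the wrist force passes 120 N, or if a joint passes its speed limit or range.

## Working session

There is one attempt and no reset: what is moved stays moved. The work goes in short steps, Python scripts to look and compute and a shell command to move; the robot and the scene stay as the last step left them, time stands still between calls to the robot, and variables do not carry over. Pictures are saved under pics/ and viewed, about 8 in all and at most 12, crops included, and the job is handed in when it is done.

```bash
mkdir -p pics
cat > h.py <<'E'
import numpy as np, cv2
from cell import robot, viewer
def snap(cam,name):
    im=viewer.read_camera(cam); cv2.imwrite(f'pics/{cam}_{name}_raw.png',im); return im
def pix2world(cam,u,v,z):
    m=viewer.camera_model(cam);P=np.array(m['pose'])
    x,y=(u-m['cx'])/m['fx'],(v-m['cy'])/m['fy']
    xu,yu=x,y
    for _ in range(20):
        s=1+m['k1']*(xu*xu+yu*yu); xu,yu=x/s,y/s
    d=P[:3,:3]@np.array([xu,-yu,-1]);o=P[:3,3]
    return o+d*(z-o[2])/d[2]
def world2pix(cam,p):
    m=viewer.camera_model(cam);P=np.array(m['pose'])
    q=P[:3,:3].T@(np.array(p)-P[:3,3]);x,y=q[0]/-q[2],-q[1]/-q[2];s=1+m['k1']*(x*x+y*y)
    return np.array([m['fx']*x*s+m['cx'],m['fy']*y*s+m['cy']])
E
python3 - <<'E'
from h import *
a=snap('top','0');b=snap('scene','0')
cv2.imwrite('pics/t0.png',cv2.resize(a,(800,600)));cv2.imwrite('pics/s0.png',cv2.resize(b,(800,600)))
for c in('top','scene'):
    m=viewer.camera_model(c);print(c,m['fx'],m['k1'],np.round(m['pose'],3).tolist())
print(robot.observe())
E
```

```text
top 352.3882580426454 -0.06750215422685135 [[0.005, 0.988, -0.153, 0.33], [-1.0, 0.004, -0.007, -0.024], [-0.007, 0.153, 0.988, 1.152], [0.0, 0.0, 0.0, 1.0]]
scene 395.4646007793943 -0.09282869730676416 [[-0.912, -0.251, 0.324, 0.795], [0.409, -0.6, 0.688, 0.633], [0.022, 0.76, 0.65, 0.67], [0.0, 0.0, 0.0, 1.0]]
{'time': 0.1, 'qpos': array([ 1.04399274e+00,  3.42624068e-01,  1.52489586e+00, -1.40432546e-05,
        1.27537392e+00, -1.46003978e-01]), 'qvel': array([-0.00015562, -0.00224542, -0.00292416, -0.00034119,  0.00013132,
        0.00021642]), 'joint_efforts': array([ 8.90084448e-04, -4.32005775e+01, -2.44693494e+01,  7.17866071e-02,
        5.26628585e-02, -8.57454302e-05]), 'tool_pos': array([0.19504791, 0.48729986, 0.40413829]), 'tool_rot': array([-3.14030335e+00, -1.76018678e-04,  2.76079703e+00]), 'contact_force': array([ 0.01484897, -0.03050452, -0.74864274]), 'torque': array([-0.01081833,  0.00881974,  0.01459925]), 'opening': 0.09171019067123483}
```

View pics/t0.png

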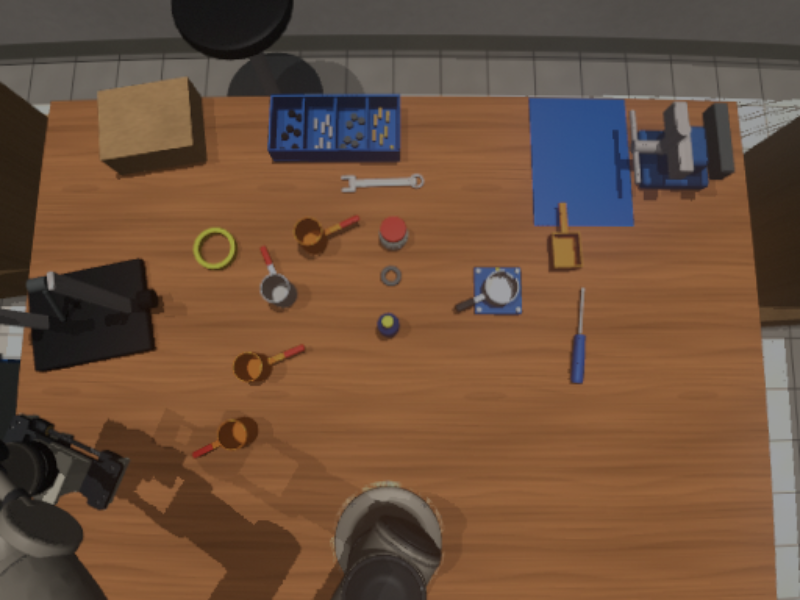

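View pics/s0.png

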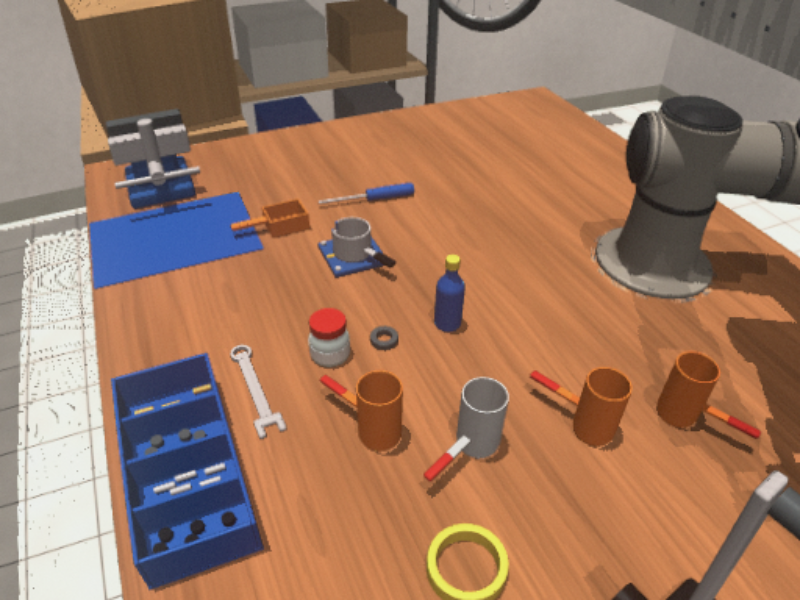

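The top view shows the aluminium dipper at (277,290) with its handle up-left, and the drip cup at (500,290) with its black handle at lower left. The orange look-alikes are nearby. I'll enlarge both.

Run:
```python
from h import *
t=cv2.imread('pics/top_0_raw.png');s=cv2.imread('pics/scene_0_raw.png')
def crop(im,u,v,w,h,k): return cv2.resize(im[v:v+h,u:u+w],(w*k,h*k),interpolation=cv2.INTER_CUBIC)
A=crop(t,155,150,50,50,8);B=crop(t,285,162,50,50,8)
cv2.imwrite('pics/c0.png',np.hstack([A,B]))
C=crop(s,265,235,67,80,6);D=crop(s,198,132,65,50,6)
D=cv2.copyMakeBorder(D,0,C.shape[0]-D.shape[0],0,0,0)
cv2.imwrite('pics/c1.png',np.hstack([C,D]))
```

```text
(no output)
```

View pics/c0.png

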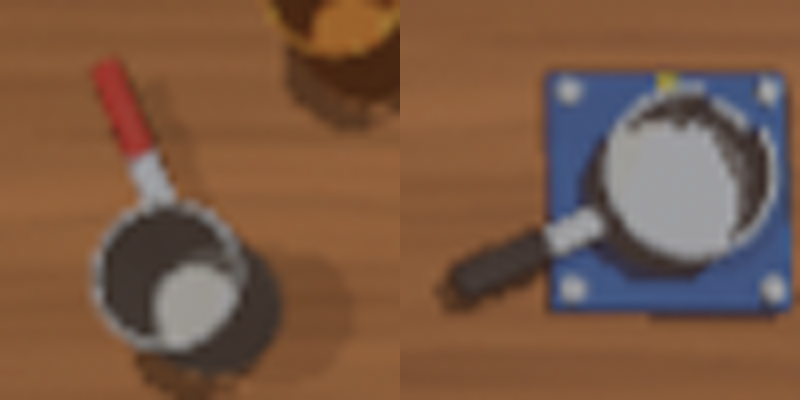

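View pics/c1.png

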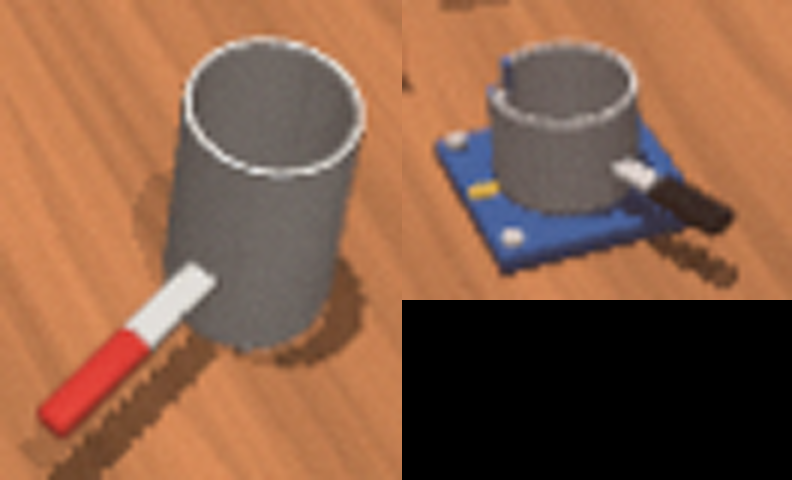

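The crops show the dipper rim centred near raw top pixel (175.7,184.1) and the cup rim near (320.8,183.4). The slot, with its blue edges, faces the far-left side in the scene view, and the cup's handle gives its direction (minus 150°). Next I'll triangulate.

Run:
```python
from h import *
def T(U,V,u0,v0,k):return u0+(U+.5)/k-.5, v0+(V+.5)/k-.5
f=lambda n,c,uv,z:print(n,np.round(pix2world(c,*uv,z)[:2]*1000,1)) or pix2world(c,*uv,z)[:2]
a=lambda d:np.degrees(np.arctan2(d[1],d[0]))
dt=f('dip top','top',T(169,276,155,150,8),.096)
ds=f('dip scene','scene',T(274,107,265,235,6),.096)
for nm,p,q,c,k,o in[('top',(106,64),(152,180),'top',8,(155,150)),('scene',(55,424),(203,272),'scene',6,(265,235))]:
    e=f('tip','%s'%c,T(*p,*o,k),.038);w=f('wall',c,T(*q,*o,k),.038)
    print('handle yaw by bar',a(e-w),'from center',a(e-(dt if c=='top' else ds)),np.linalg.norm(e-dt))
ct=f('cup top','top',T(290,175,285,162,8),.062)
cs=f('cup scene','scene',T(161,86,198,132,6),.062)
P=[f('corner','top',T(*p,285,162,8),.012) for p in[(145,72),(388,72),(391,313),(149,313)]]
print('plate ctr',np.mean(P,0)*1000,a(P[0]-P[3]),a(P[1]-P[2]),a(P[0]-P[1]))
e=f('chandle tip','top',T(55,284,285,162,8),.036);w=f('wall','top',T(180,230,285,162,8),.036)
print(a(e-w),a(e-ct),np.linalg.norm(e-ct))
e=f('chandle tip s','scene',T(315,222,198,132,6),.036);w=f('wall','scene',T(222,168,198,132,6),.036)
print(a(e-w),a(e-cs),np.linalg.norm(e-cs))
b1=f('blue1','scene',T(90,92,198,132,6),.062);b2=f('blue2','scene',T(105,62,198,132,6),.062)
print(a(b1-cs),a(b2-cs),b1-cs,b2-cs)
```

```text
dip top [498.  221.7]
dip scene [497.2 225.1]
tip [594.6 264.7]
wall [546.6 243.8]
handle yaw by bar 23.535485778099286 from center 23.976249854833714 0.10572551572341797
tip [592.5 269.4]
wall [523.3 236.5]
handle yaw by bar 25.419372675013538 from center 24.949512552625333 0.10575712712551998
cup top [ 507.4 -226.3]
cup scene [ 508.4 -222.2]
corner [ 558.3 -176.7]
corner [ 558.8 -277.3]
corner [ 458.7 -275.6]
corner [ 458.4 -176.7]
plate ctr [ 508.54255112 -226.5693357 ] 0.015531982374861053 -0.976516658587243 90.28734289501779
chandle tip [ 467.2 -136.2]
wall [ 489.1 -186.5]
113.5768506988453 114.02765737410715 0.09867973199590208
chandle tip s [ 470.1 -132.9]
wall [ 493.3 -186.2]
113.55753129168183 113.25318817160864 0.09717496002466687
blue1 [ 539.7 -230. ]
blue2 [ 525.5 -250.6]
-13.92449329361513 -58.95009066799429 [ 0.03130165 -0.00776058] [ 0.01707541 -0.02836226]
```

The two cameras agree to about 3 mm: dipper at about (497.6, 223.4) with its handle at 24.3°, cup at about (508, -224.5), slot yaw at about -36.4°. The jaw axis already points at 68°, clear of the neighbours. I'll go above the dipper.

```bash
python3 -m creep '[[[30,-26,0,0,0,0],[30,-26,0,0,0,0],[30,-26,0,0,0,0],[30,-26,0,0,0,0],[30,-26,0,0,0,0]]]' -1 20; python3 -m creep '[[[30,-26,0,0,0,0],[30,-26,0,0,0,0],[30,-26,0,0,0,0],[30,-26,0,0,0,0],[0,0,0,0,0,0]]]'
```

```text
time: 0.52
tool_pos: [0.3433, 0.3565, 0.402]
tool_rot: [-3.138, -0.004, 2.776]
contact_force: [1.0, 0.9, 0.2]
opening: 0.0919
time: 0.93
tool_pos: [0.4717, 0.2417, 0.4005]
tool_rot: [-3.135, -0.004, 2.771]
contact_force: [-0.0, -0.0, -0.0]
opening: 0.0919
```

```bash
cat >> h.py <<'E'
from scipy.spatial.transform import Rotation as Ro
def st(tx=None,ty=None,jaw=None):
    o=robot.observe();R=Ro.from_euler('xyz',o['tool_rot']).as_matrix();z=R[:,2]
    g=o['tool_pos']+.159*z
    c=np.degrees(np.cross(z,[0,0,-1]))
    print('grasp mm',np.round(g*1000,1),'tiltfix deg',np.round(c,2),'jaw',np.round(np.degrees(np.arctan2(R[1,1],R[0,1]))%180,2),'F',np.round(o['contact_force'],1),'T',np.round(o['torque'],2),'open',round(o['opening']*1000,1),'t',round(o['time'],2))
E
python3 -c "
from h import *
st()"
```

```text
grasp mm [470.8 241.1 241.5] tiltfix deg [ 0.25 -0.33  0.  ] jaw 68.76 F [-0. -0. -0.] T [ 0.01  0.02 -0.04] open 91.9 t 0.93
```

```bash
python3 -m creep '[[[26,-19,0,0.4,0,0],[0,0,0,0,0,0]]]'; python3 -c "
from h import *
st()"
```

```text
time: 1.1
tool_pos: [0.4996, 0.2203, 0.3994]
tool_rot: [-3.141, -0.008, 2.767]
contact_force: [-0.5, -0.5, -0.6]
opening: 0.092
grasp mm [498.4 220.7 240.4] tiltfix deg [-0.14 -0.43 -0.  ] jaw 68.56 F [-0.5 -0.5 -0.6] T [-0.01 -0.01 -0.03] open 92.0 t 1.1
```

```bash
python3 -m creep '[[[0,2,-38,0,-0.4,0],[0,0,-38,0,0,0],[0,0,-38,0,0,0],[0,0,-30,0,0,0],[0,0,0,0,0,0]]]'; python3 -c "
from h import *
st()"
```

```text
time: 1.52
tool_pos: [0.4989, 0.2218, 0.252]
tool_rot: [3.135, 0.003, 2.763]
contact_force: [-1.3, 0.3, 0.5]
opening: 0.0916
grasp mm [499.8 222.6  93. ] tiltfix deg [-0.27  0.31  0.  ] jaw 68.3 F [-1.3  0.3  0.5] T [0.01 0.08 0.  ] open 91.6 t 1.52
```

```bash
python3 -m creep '[[[-2,1,-15,-0.2,0.3,0],[0,0,0,0,0,0],[0,0,0,0,0,0]]]'
python3 - <<'E'
from h import *
st()
t=snap('top','1');s=snap('scene','1')
def crop(im,u,v,w,h,k): return cv2.resize(im[v:v+h,u:u+w],(w*k,h*k),interpolation=cv2.INTER_CUBIC)
cv2.imwrite('pics/c2.png',np.hstack([crop(t,140,140,80,100,5),crop(s,270,200,80,100,5)]))
E
```

```text
time: 1.77
tool_pos: [0.4964, 0.224, 0.2376]
tool_rot: [-3.141, -0.003, 2.764]
contact_force: [0.8, -0.5, 0.6]
opening: 0.0915
grasp mm [495.9 224.1  78.6] tiltfix deg [-0.02 -0.16 -0.  ] jaw 68.35 F [ 0.8 -0.5  0.6] T [ 0.07 -0.   -0.  ] open 91.5 t 1.77
```

View pics/c2.png

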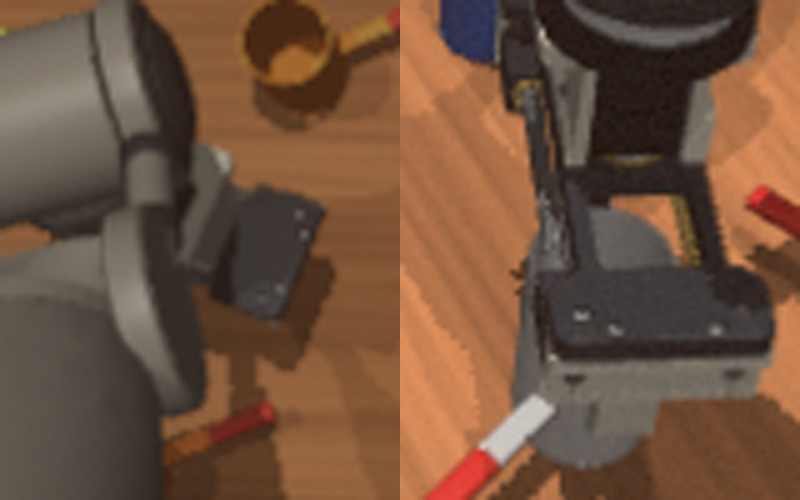

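The fingers straddle the dipper, one in front and one behind, with the handle untouched. Closing now.

```bash
python3 -m creep '[[[0,0,0,0,0,0],[0,0,0,0,0,0],[0,0,0,0,0,0],[0,0,0,0,0,0],[0,0,0,0,0,0]]]' 1 25;python3 -m creep '[[[0,0,0,0,0,0],[0,0,0,0,0,0],[0,0,0,0,0,0],[0,0,0,0,0,0]]]';  python3 -c "
from h import *
st()"
```

```text
time: 2.28
tool_pos: [0.4977, 0.2245, 0.2435]
tool_rot: [3.136, 0.006, 2.764]
contact_force: [-0.3, -0.0, 0.0]
opening: 0.0631
time: 2.62
tool_pos: [0.4977, 0.2243, 0.2436]
tool_rot: [3.136, 0.006, 2.764]
contact_force: [0.5, -0.5, 1.3]
opening: 0.0578
grasp mm [498.9 224.9  84.6] tiltfix deg [-0.19  0.42  0.  ] jaw 68.34 F [ 0.5 -0.5  1.3] T [-0.    0.03  0.05] open 57.8 t 2.62
```

```bash
python3 -m creep '[[[0,0,15,0,0,0],[0,0,35,0,0,0],[0,0,40,0,0,0],[0,0,40,0,0,0],[0,0,20,0,0,0]]]'; python3 -c "
from h import *
st()"
```

```text
time: 3.03
tool_pos: [0.4948, 0.2233, 0.3914]
tool_rot: [-3.136, -0.01, 2.763]
contact_force: [0.3, 0.4, -0.6]
opening: 0.058
grasp mm [493.1 223.  232.4] tiltfix deg [ 0.11 -0.63  0.  ] jaw 68.32 F [ 0.3  0.4 -0.6] T [ 0.02 -0.1  -0.08] open 58.0 t 3.03
```

```bash
python3 -m creep '[[[2,-20,2,0,0,-3],[2,-36,1,0,0,-5],[1,-36,1,0,0,-5],[1,-36,0,0,0,-5],[1,-36,0,0,0,-5]]]';  python3 -m creep '[[[1,-36,0,0,0,-5],[1,-36,0,0,0,-5],[1,-36,0,0,0,-5],[1,-36,0,0,0,-5],[1,-36,0,0,0,-5]]]'; python3 -c "
from h import *
st()"
```

```text
time: 3.45
tool_pos: [0.501, 0.0604, 0.4026]
tool_rot: [3.136, -0.001, 2.359]
contact_force: [0.4, 0.6, -2.5]
opening: 0.0579
time: 3.87
tool_pos: [0.5038, -0.1278, 0.4021]
tool_rot: [3.137, -0.002, 1.901]
contact_force: [1.0, -0.2, -1.2]
opening: 0.058
grasp mm [ 504.4 -127.3  243.1] tiltfix deg [-0.18  0.21  0.  ] jaw 18.91 F [ 1.  -0.2 -1.2] T [-0.05 -0.02 -0.04] open 58.0 t 3.87
```

```bash
python3 -m creep '[[[1,-36,0,0,0,-4],[1,-36,0,0,0,-4],[1,-22,0,0,0,-3],[0,0,0,0,0,0]]]'
python3 - <<'E'
from h import *
st()
t=snap('top','2');s=snap('scene','2')
def crop(im,u,v,w,h,k): return cv2.resize(im[v:v+h,u:u+w],(w*k,h*k),interpolation=cv2.INTER_CUBIC)
cv2.imwrite('pics/c3.png',np.hstack([crop(s,180,60,100,130,4),crop(t,270,130,100,130,4)]))
E
```

```text
time: 4.2
tool_pos: [0.5051, -0.233, 0.4005]
tool_rot: [3.139, -0.001, 1.688]
contact_force: [-1.3, 0.0, -1.5]
opening: 0.0577
grasp mm [ 505.5 -232.8  241.5] tiltfix deg [-0.07  0.15  0.  ] jaw 6.69 F [-1.3  0.  -1.5] T [-0.07  0.1  -0.02] open 57.7 t 4.2
```

View pics/c3.png

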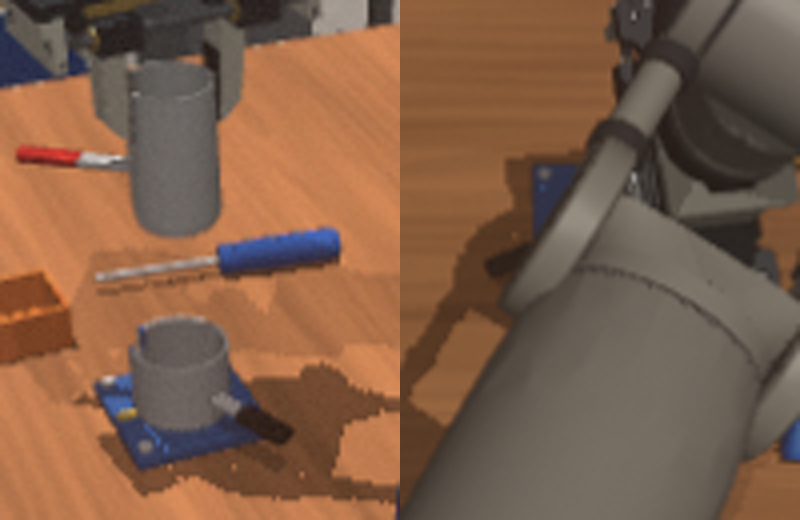

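The dipper hangs upright with its handle pointing to the slot side. It is still about 8 mm off in y. I'll correct that, descend to just above the rim, and check.

```bash
python3 -m creep '[[[2,8,0,0,0,1],[0,0,-25,0,0,0],[0,0,-30,0,0,0],[0,0,-20,0,0,0],[0,0,0,0,0,0]]]'; python3 -m creep '[[[0,0,0,0,0,0],[0,0,0,0,0,0]]]'
python3 - <<'E'
from h import *
st()
s=snap('scene','3')
cv2.imwrite('pics/c4.png',cv2.resize(s[75:185,180:280],None,fx=5.4,fy=5.4,interpolation=cv2.INTER_CUBIC))
E
```

```text
time: 4.72
tool_pos: [0.5079, -0.2126, 0.3252]
tool_rot: [3.135, -0.003, 1.726]
contact_force: [-0.8, 0.3, -1.7]
opening: 0.058
time: 4.88
tool_pos: [0.5084, -0.2094, 0.3259]
tool_rot: [3.136, -0.005, 1.731]
contact_force: [-0.9, 0.0, -1.7]
opening: 0.0579
grasp mm [ 509.1 -208.4  166.9] tiltfix deg [-0.33  0.25  0.  ] jaw 9.19 F [-0.9  0.  -1.7] T [-0.02  0.03  0.06] open 57.9 t 4.88
```

View pics/c4.png

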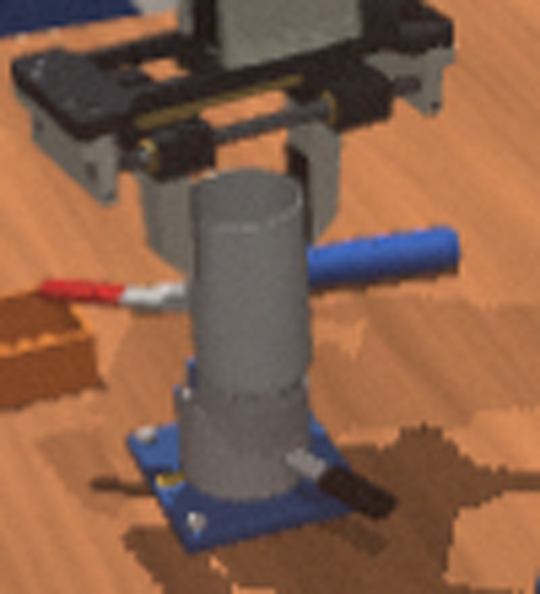

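The dipper is about 20 mm above the rim with its handle towards the slot. It has drifted to y = -208, so I'll measure the offset in the picture.

```bash
python3 -c "
from h import *
f=lambda U,V,z:np.round(1000*pix2world('scene',180+(U+.5)/5.4-.5,75+(V+.5)/5.4-.5,z),1)
print('rim',f(246.5,201,.1783),'handle tip',f(44,288,.1203), 'handle near',f(180,297,.1203))
print('red/white',f(122,293,.1203));st()"
python3 -m creep '[[[0,-13,0,0,0,-1],[0,0,0,0,0,0],[0,0,0,0,0,0],[0,0,0,0,0,0]]]'; python3 -c "
from h import *
st()"
```

```text
rim [ 509.4 -200.8  178.3] handle tip [ 596.1 -256.4  120.3] handle near [ 537.7 -223.1  120.3]
red/white [ 562.4 -237.3  120.3]
grasp mm [ 509.4 -208.6  167.4] tiltfix deg [-0.3   0.31  0.  ] jaw 9.18 F [ 0.2 -0.2 -1.3] T [-0.11  0.07  0.06] open 58.0 t 4.93
time: 5.27
tool_pos: [0.5096, -0.2238, 0.3309]
tool_rot: [3.129, 0.001, 1.713]
contact_force: [-0.5, -0.5, -2.1]
opening: 0.0581
grasp mm [ 511.6 -223.6  171.9] tiltfix deg [-0.05  0.71  0.  ] jaw 8.17 F [-0.5 -0.5 -2.1] T [-0.11  0.11  0.01] open 58.1 t 5.27
```

```bash
python3 -m creep '[[[-1.5,-2,-10,0,-0.3,-1.5],[0,0,-8,0,0,0],[0,0,0,0,0,0],[0,0,0,0,0,0]]]'; python3 -c "
from h import *
st()"
```

```text
time: 5.6
tool_pos: [0.5081, -0.2267, 0.3138]
tool_rot: [3.122, 0.003, 1.686]
contact_force: [0.5, -0.8, -2.2]
opening: 0.0579
grasp mm [ 511.4 -226.9  154.8] tiltfix deg [0.06 1.16 0.  ] jaw 6.59 F [ 0.5 -0.8 -2.2] T [-0.1   0.05  0.04] open 57.9 t 5.6
```

```bash
python3 -m creep '[[[0.5,0.5,-3,0,0.8,0],[0,0,-5,0,0,0],[0,0,0,0,0,0]]]'; python3 -c "
from h import *
st()"; python3 -m creep '[[[0,0,-4,0,0,0],[0,0,0,0,0,0]]]'; python3 -c "
from h import *
st()"
```

```text
time: 5.85
tool_pos: [0.5088, -0.2261, 0.3056]
tool_rot: [3.137, 0.002, 1.687]
contact_force: [-0.9, 0.5, -2.1]
opening: 0.0579
grasp mm [ 509.7 -226.3  146.6] tiltfix deg [0.07 0.3  0.  ] jaw 6.65 F [-0.9  0.5 -2.1] T [-0.11  0.05 -0.  ] open 57.9 t 5.85
time: 6.02
tool_pos: [0.509, -0.2259, 0.3012]
tool_rot: [3.137, 0.002, 1.687]
contact_force: [-0.6, -0.4, -2.2]
opening: 0.0578
grasp mm [ 509.8 -226.1  142.2] tiltfix deg [0.07 0.29 0.  ] jaw 6.68 F [-0.6 -0.4 -2.2] T [-0.14  0.1   0.01] open 57.8 t 6.02
```

```bash
for i in 1 2; do python3 -m creep '[[[0,0,-4,0,0,0],[0,0,0,0,0,0]]]' >/dev/null; python3 -c "
from h import *
st()"; done
```

```text
grasp mm [ 509.8 -226.4  137.9] tiltfix deg [0.11 0.28 0.  ] jaw 6.71 F [-0.2 -0.4 -2.2] T [-0.27  0.29  0.01] open 58.1 t 6.18
grasp mm [ 509.6 -226.7  133.6] tiltfix deg [0.14 0.26 0.  ] jaw 6.71 F [-0.7 -0.  -1.2] T [-0.18  0.18 -0.  ] open 57.8 t 6.35
```

```bash
for i in 1 2 3; do python3 -m creep '[[[0,0,-4,0,0,0],[0,0,0,0,0,0]]]' >/dev/null; python3 -c "
from h import *
st()"; done
```

```text
grasp mm [ 509.5 -226.8  129.1] tiltfix deg [0.14 0.26 0.  ] jaw 6.7 F [-0.6 -0.2 -1.9] T [-0.22  0.13  0.01] open 58.2 t 6.52
grasp mm [ 509.5 -226.8  124.7] tiltfix deg [0.14 0.26 0.  ] jaw 6.7 F [-1.6 -1.2 -2.3] T [-0.22  0.23  0.01] open 58.0 t 6.68
grasp mm [ 509.4 -226.8  120.2] tiltfix deg [0.14 0.25 0.  ] jaw 6.7 F [-1.2 -0.1 -2.5] T [-0.27  0.24  0.06] open 58.1 t 6.85
```

It is sliding into the cup freely. The handle should reach the rim at a grasp height of about 115 and be home at about 101.

```bash
for i in 1 2 3; do python3 -m creep '[[[0,0,-4,0,0,0],[0,0,0,0,0,0]]]' >/dev/null; python3 -c "
from h import *
st()"; done
```

```text
grasp mm [ 509.3 -226.9  115.8] tiltfix deg [0.14 0.24 0.  ] jaw 6.69 F [-0.9 -0.8 -3.3] T [-0.18  0.2   0.03] open 57.5 t 7.02
grasp mm [ 509.3 -226.9  111.3] tiltfix deg [0.15 0.23 0.  ] jaw 6.7 F [-0.6 -0.3 -0.9] T [-0.26  0.19  0.02] open 58.0 t 7.18
grasp mm [ 509.2 -227.   106.9] tiltfix deg [0.15 0.23 0.  ] jaw 6.7 F [-0.9 -1.1 -1.3] T [-0.26  0.17 -0.04] open 57.8 t 7.35
```

```bash
for i in 1 2 3; do python3 -m creep '[[[0,0,-2.5,0,0,0],[0,0,0,0,0,0]]]' >/dev/null; python3 -c "
from h import *
st()"; done
python3 - <<'E'
from h import *
s=snap('scene','4')
cv2.imwrite('pics/c5.png',cv2.resize(s[75:185,180:280],None,fx=5.4,fy=5.4,interpolation=cv2.INTER_CUBIC))
E
```

```text
grasp mm [ 509.2 -227.   104.1] tiltfix deg [0.15 0.23 0.  ] jaw 6.7 F [-1.  -0.7 -3. ] T [-0.26  0.28 -0.04] open 57.5 t 7.52
grasp mm [ 509.3 -227.1  101.4] tiltfix deg [0.16 0.23 0.  ] jaw 6.7 F [-0.9 -0.7 -2.1] T [-0.26  0.26 -0.07] open 57.8 t 7.68
grasp mm [ 509.  -227.6  100.4] tiltfix deg [0.23 0.23 0.  ] jaw 6.72 F [-0.1  0.1 -1.2] T [-0.09  0.2  -0.01] open 58.0 t 7.85
```

View pics/c5.png

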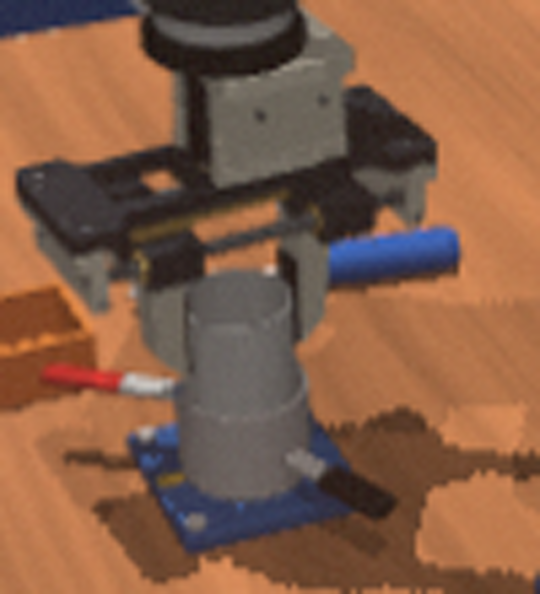

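The dipper is in the cup with its handle through the slot side. The last step stopped at 100.4 mm, against 100.6 expected for home. I'll press gently to confirm.

```bash
for i in 1 2; do python3 -m creep '[[[0,0,-2.5,0,0,0],[0,0,0,0,0,0]]]' >/dev/null; python3 -c "
from h import *
st()"; done
```

```text
grasp mm [ 508.9 -228.   100.2] tiltfix deg [0.31 0.27 0.  ] jaw 6.73 F [-1.1  0.1 -2.9] T [-0.11  0.28 -0.01] open 57.8 t 8.07
grasp mm [ 508.8 -228.2   99.8] tiltfix deg [0.38 0.31 0.  ] jaw 6.74 F [-0.8 -0.8 -2.9] T [-0.13  0.3  -0.02] open 57.7 t 8.23
```

Downward commands no longer move it, so it is on the floor of the cup. Releasing.

```bash
python3 -m creep '[[[0,0,0,0,0,0],[0,0,0,0,0,0],[0,0,0,0,0,0],[0,0,0,0,0,0],[0,0,0,0,0,0]]]' -1; python3 -m creep '[[[0,0,0,0,0,0],[0,0,0,0,0,0],[0,0,0,0,0,0]]]'; python3 -c "
from h import *
st()"
```

```text
time: 8.65
tool_pos: [0.5088, -0.2267, 0.2579]
tool_rot: [3.134, 0.007, 1.688]
contact_force: [0.2, -0.1, 0.4]
opening: 0.0863
time: 8.9
tool_pos: [0.509, -0.2266, 0.2574]
tool_rot: [3.134, 0.007, 1.688]
contact_force: [-0.4, -1.1, -0.0]
opening: 0.0919
grasp mm [ 510.3 -227.5   98.4] tiltfix deg [0.33 0.45 0.  ] jaw 6.74 F [-0.4 -1.1 -0. ] T [-0.16  0.05 -0.02] open 91.9 t 8.9
```

Rise straight up, then swing aside towards the robot's left so the top camera can see.

```bash
python3 -m creep '[[[0,0,20,0,0,0],[0,0,38,0,0,0],[0,0,38,0,0,0],[0,0,38,0,0,0],[0,0,30,0,0,0]]]'; python3 -m creep '[[[-8,38,5,0,0,0],[-8,38,5,0,0,0],[-8,38,5,0,0,0],[-8,38,5,0,0,0],[-8,38,0,0,0,0]]]' >/dev/null;  python3 -m creep '[[[-8,38,0,0,0,0],[-8,38,0,0,0,0],[-8,38,0,0,0,0],[-8,38,0,0,0,0],[0,0,0,0,0,0]]]'; python3 -m creep '[[[0,0,0,0,0,0],[0,0,0,0,0,0]]]' >/dev/null
python3 - <<'E'
from h import *
st()
t=snap('top','5');s=snap('scene','5')
def crop(im,u,v,w,h,k): return cv2.resize(im[v:v+h,u:u+w],(w*k,h*k),interpolation=cv2.INTER_CUBIC)
cv2.imwrite('pics/c6.png',np.hstack([crop(t,280,140,66,90,6),crop(s,190,100,66,90,6)]))
E
```

```text
time: 9.32
tool_pos: [0.5064, -0.2251, 0.419]
tool_rot: [-3.134, -0.006, 1.688]
contact_force: [0.8, -0.1, 0.8]
opening: 0.0917
time: 10.15
tool_pos: [0.4278, 0.1275, 0.4503]
tool_rot: [3.129, 0.004, 1.68]
contact_force: [-0.4, 0.0, 0.0]
opening: 0.0919
grasp mm [429.1 129.  291.6] tiltfix deg [0.14 0.78 0.  ] jaw 6.6 F [0.7 0.2 0.6] T [-0.07  0.04 -0.01] open 91.7 t 10.32
```

View pics/c6.png

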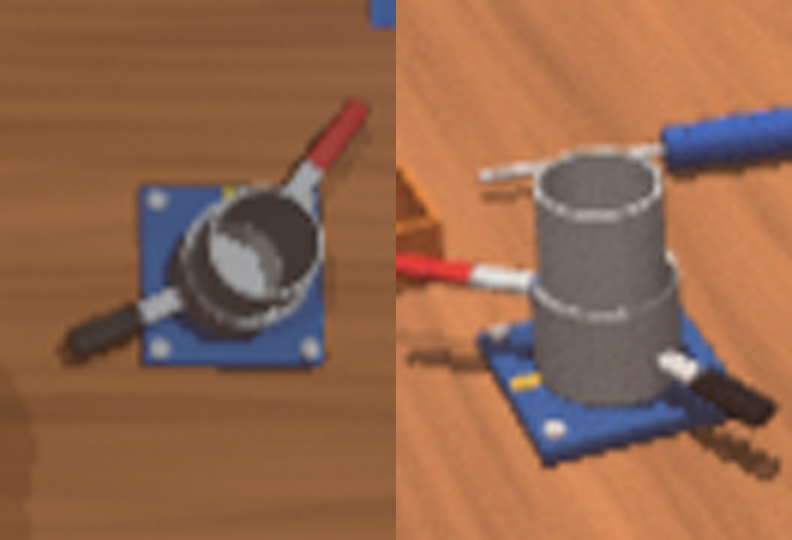

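The dipper stands upright in the cup, its handle through the slot between the blue strips. I'll check the rim height (expected 112 mm, or 126 if perched), and look over the whole bench.

Run:
```python
from h import *
for z in(.112,.126):
    p=world2pix('scene',[.5084,-.2222,z]); print('scene rim expected crop px',z,(p[0]-190+.5)*6+395.5,(p[1]-100+.5)*6-.5)
    p=world2pix('top',[.5074,-.2263,z]); print('top',z,(p[0]-280+.5)*6-.5,(p[1]-140+.5)*6-.5)
a=cv2.imread('pics/top_0_raw.png');b=cv2.imread('pics/top_5_raw.png')
cv2.imwrite('pics/cmp.png',np.hstack([a[40:290,90:400],b[40:290,90:400]]))
```

```text
scene rim expected crop px 0.112 600.8266364265826 183.71004249417126
top 0.112 265.4285843443945 246.99155818017476
scene rim expected crop px 0.126 599.6054836271957 156.31231361187884
top 0.126 270.8001827292659 242.22667628852162
```

View pics/cmp.png

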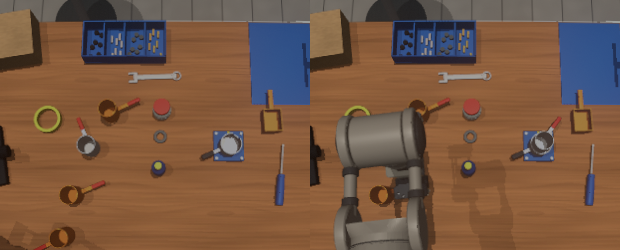

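The rim measures at crop pixel (599,184), against (601,184) predicted for fully home; perched would be 156. The other objects in view have not moved. Handing in.

```bash
python3 -c "
from h import *
print(robot.hand_in())"
```

```text
the job is handed in; nothing more can be done
None
```

I put the aluminium dipper away: it stands upright in the drip cup with its handle down through the rim slot, and the job is handed in at about 10.3 s of robot time.

I gripped it across its upper half and carried it over the bottle. I turned it about 62° to bring its handle to the slot, whose direction (about -36°) I took from the cup's own handle. It was lowered in small steps and went past the height where the handle would catch the rim with no resistance.

**Last checks:**
- **Seated:** it stopped going down at a grasp height of about 100 mm, against 100.6 mm expected for home. After release, its rim showed at row 184 of the enlarged picture, exactly where a fully seated dipper should be; one resting on the rim would show at row 156.
- **Handle:** it lies in the slot, clear of the cup's black handle.
- **Gripper and bench:** the gripper is open and well away. The other objects visible in the top view had not moved, though the arm partly hid the tape and some orange look-alikes in that picture.

**What disagreed:**
- The two cameras differed by 3–4 mm in y.
- One scene-camera reading of the held dipper was about 8 mm off the arm's own position. I relied mainly on the arm's position and felt for contact while lowering it.
- The force reading barely changed when I pressed down at the end, so the evidence that it is home is the stop height and the picture.

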